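# Set the roller press by clicks and lay the block on its bed

### The job

Get the roller press ready for the red lino block. Its pressure knob has no marks, so gently wind it back anticlockwise (seen from above) to its end stop without forcing it, then set it exactly four clicks clockwise from the stop. Also lay the red block flat on the press bed, lino side up, snug against both brass lay bars in their corner, and leave the other things on the table where they are.

Things in the scene. Friction and masses are not known exactly. Their poses are not given: they have to be found in the camera images.
- press: Bench roller press fixed to the table, turned up to 0.15 rad. Origin: centre of its foot at table height; x along the roller, y along the bed, z up. Aluminium bed 200 (x) by 460 mm (y), top at z = 48 mm. Green cheeks and head beam stand across the middle (y within 45 mm, x within 125 mm), 195 mm high. A hand capstan is on the +x side (to x = 165 mm).
- knob_mount (a point): Point on the fixed vertical axis of the pressure knob, at its underside, 205 mm up, straight above the press's origin and the roller's middle; it does not turn with the knob. The knob is round, black, unmarked, 54 mm across, from 206 to 234 mm up; 15 equal ribs make it look the same after every click. Fingers can slip on it, so wrist angle is not knob angle. Clockwise lowers the roller.
- housing_top (a point): Top of the dark selector housing (86 x 88 mm) under the knob, on the same axis, 197 mm up. Nine notches about 24 deg (0.42 rad) apart: 0 at the anticlockwise stop, 8 at the other; it starts in any of 1 to 8. About 0.1 N m takes the knob out of a notch; this fades to nothing half-way, then it pulls on into the next notch as strongly. Let go, it settles in the nearer notch.
- roller_axis (a point): Middle of the axis of the upper steel roller, 60 mm in diameter, about 106 mm above the table. Every click clockwise lowers it by 0.05 mm, far finer than its measured position shows.
- roller_home (a point): Fixed point of the press, 106 mm above the table: the middle of the roller's axis with the selector in notch 0; at four clicks the axis is 0.2 mm below it. An end stop begins 0.03 rad past its notch and is springy (1.6 N m per rad, over the notch's own pull): 0.15 to 0.2 N m is ample to feel it, 0.28 N m (0.2 rad past the notch) strains it and counts as forcing (roller carried 0.024 mm past its end notch).
- lay_corner (a point): Inner corner of the two brass lay bars, on the bed's top face (48 mm up), axes as the press; at x = +70, y = +140 mm of it. The cross bar runs 180 mm from it to -x, the side bar 82 mm to +y; both 8 mm wide, 6 mm high. The block goes on the -x, +y side, 90 mm edge along the cross bar (x), 60 mm edge along the side bar: its centre is then (-45, +30) mm from here.
- block_red: Printing block: plywood mount with a red lino face on top, 90 mm (its x) by 60 mm (its y) by 24 mm high, about 0.1 kg. Origin: centre of its underside. Lies on the table to the left or right of the press. Either way round (half turn) will do.
- block_blue: The same kind of block with a blue lino face, not wanted now; it lies on the other side of the press. Leave it.
- bottle_yellow: Yellow squeeze bottle, 57 mm diameter, 190 mm high, standing at one end of the press; origin: centre of its underside. Leave it.
- bottle_green: Green squeeze bottle, as the yellow one. Leave it.
- bottle_pink: Pink squeeze bottle, as the yellow one. Leave it.
- ink_tin: Flat metal ink tin, 72 mm diameter, 40 mm high; origin: centre of its underside. Leave it.
- mug: White mug, 82 mm diameter, 92 mm high, handle at its +y; origin: centre of its underside. Leave it.
- brayer: Ink roller lying on the table: black 32 mm roller 100 mm long along its y at its origin, wooden handle to its -x, 180 mm over all, up to 32 mm high. Leave it.

How it is judged:
By the outcome, as a careful person would: the job done as asked, in the order asked, and still so for the second after the job is handed in, with the robot touching nothing.
It also fails if it takes over 72 s, if anything falls off the work surface, if the arm or the gripper's body presses on something with over 40 N, if the wrist force passes 120 N, or if a joint passes its speed limit or range.

### The arm

A 7-joint arm with a two-finger parallel gripper is mounted at the origin on the work surface. World frame = base frame: x ahead of the robot, y to its left, z up, the work surface at z = 0. Lengths are in m, angles in rad, forces in N, time in s.
With the tool pointing down it reaches from about 0.35 to 0.9 m from the base axis. Payload 7.2 kg.
Tool frame: the origin (TCP) lies on the centre line of the jaws, within the pads' length; the fingertips stand 14 mm ahead of it and the grasp point (between the pads) lies 5 mm behind it; x points along the fingers, y is the direction in which the jaws open and shut, and the axes are right-handed (so a half turn about x gives the same grasp; the last joint's range is limited). The gripper opens to 88 mm and grips with 3 to 60 N. Pads are 20 mm wide; open, the fingers measure 115 mm over their backs; the gripper's body (75 mm by 178 mm) begins 61 mm behind the grasp point.
Start: joints at [-1.23, 0.411, -0.013, 1.596, 0.006, 1.134, -0.082], TCP at [0.248, 0.573, 0.237] pointing down, gripper open.
Joint ranges: [-2.95, 2.95], [-0.29, 1.99], [-1.47, 1.44], [0.14, 2.54], [-1.03, 4.17], [0.13, 1.85], [-2.86, 2.86]. Speed limits (rad/s): [2.39, 2.39, 3.01, 3.01, 3.14, 3.14, 3.14].

### API

Orientations are given as a unit quaternion [x, y, z, w].
In Python, from cell import env, eyes gives the robot as it stands.
- The arm moves only by the tool servo_tool, never from a script. Its argument "rows" is one flat list of numbers, 5 for each row, row after row: the shift along the world's x, y, z in m, then the turn about the world's z in rad, then the opening in per cent of the stroke, from 0 (shut) to 100 (fully open). In form: [tx, ty, tz, turn, grip, tx, ty, tz, turn, grip, ...]. A call has 1 to 12 rows; each row is the pose to reach, as a shift and turn from the pose measured when the call began; what a row does not reach only later rows make up. A row lasts 1/10 s, in which the tool goes at most 50 mm and 8.59 degrees, less where a joint would pass 70% of its speed; a pose out of reach is approached as far as the arm can. A call with a gripper value outside its range is refused whole. The fingers move at their own pace and stop on an object; "newtons" is the grip in N (left out, the last holds). Time passes only in rows, so rows that repeat a pose let the fingers close. It gives the time, the measured TCP pose, the force and the opening at its end, in the units of the state.
- env.observe(): the state, without advancing time (a new reading comes with each control period).
- eyes.camera(name): name is "side" or "top" or "wrist"; returns a dict with "pixels" (420x560x3 uint8, red, green, blue), "range_z" (420x560 float32, m along the optical axis (not along the pixel's ray), 0 where there is no reading), "fx", "fy", "cx", "cy" (pixels), "dist_coeffs" ([k1, k2, p1, p2, k3] as OpenCV has them; the pictures are not rectified), "eye" and "rotation" of the camera in the world. Camera axes: x right, y up, looking along -z (the intrinsics and any distortion apply to the point x, -y, -z); pixel columns grow to the right and rows downward; lengths in m; the calibration is good to about 2 mm. A picture is of the moment at which its call begins.
- env.finish_job(): hands the job in, once; it reports no verdict.
The state is a dict: "t": time; "qpos": joint angles; "dq": joint speeds; "tau": joint torques, N m; "tcp_pos": TCP position; "eef_rot": TCP orientation; "wrist_force": force on the tool from outside, world axes, zero at the start; "moment": the same for the moment, N m; "grip_width": finger opening in m.
Only numpy, scipy, OpenCV 4.12 (cv2) and the standard library are available. Lean on these libraries where they do the work, as an engineer would, in place of code of your own. Each camera call takes 0.05 s, during which the arm holds its last target. There are 200 camera calls.

## Working session

There is one attempt and no reset: what is moved stays moved. The work goes in short steps, Python scripts to look and compute and a tool call to move; the robot and the scene stay as the last step left them, time stands still between calls to the robot, and variables do not carry over. Pictures are saved under pics/ and viewed, about 8 in all and at most 12, crops included, and the job is handed in when it is done.

Besides the shell and the picture viewer there is one more tool, called after "Call:" by a JSON object that holds its "op" and its "data". servo_tool: Moves the arm, as the interface text tells. Its arguments: {"type":"object","properties":{"rows":{"type":"array"},"newtons":{"type":"number"}},"required":["rows"]}

```bash
ls; mkdir -p pics; cat > h.py <<'E'
import numpy as np, cv2
from cell import env, eyes
def shot(n):
    c=eyes.camera(n); c['K']=np.array([[c['fx'],0,c['cx']],[0,c['fy'],c['cy']],[0,0,1.]])
    c['D']=np.array(c['dist_coeffs'],float); c['R']=np.array(c['rotation']); c['eye']=np.array(c['eye']); return c
def rays(c,uv):
    p=cv2.undistortPoints(np.array(uv,float).reshape(-1,1,2),c['K'],c['D']).reshape(-1,2)
    return np.c_[p[:,0],-p[:,1],-np.ones(len(p))]@c['R'].T
def plane(c,uv,z):
    d=rays(c,uv); return c['eye']+d*((z-c['eye'][2])/d[:,2])[:,None]
def cloud(c):
    v,u=np.mgrid[0:420,0:560]; d=rays(c,np.c_[u.ravel(),v.ravel()])
    return (c['eye']+d*c['range_z'].reshape(-1,1)).reshape(420,560,3)
def proj(c,P):
    q=(np.array(P,float)-c['eye'])@c['R']; q=q*[1,-1,-1]
    return cv2.projectPoints(q.reshape(-1,1,3),np.zeros(3),np.zeros(3),c['K'],c['D'])[0].reshape(-1,2)
def save(c,n): cv2.imwrite(f'pics/{n}.png',c['pixels'][:,:,::-1])
E
python3 - <<'E'
from h import *
s=env.observe(); print({k:np.round(v,3) for k,v in s.items()})
for n in ['top','side']:
    c=shot(n); save(c,n+'0'); print(n,c['eye'],c['R'].round(3).tolist(),c['fx'],c['D'])
    np.savez(n+'0.npz',**{k:v for k,v in c.items()})
E
```

```text
pics
{'t': np.float64(0.0), 'qpos': array([-1.23 ,  0.412, -0.013,  1.597,  0.006,  1.134, -0.082]), 'dq': array([-0.001,  0.   ,  0.   , -0.001,  0.   ,  0.   ,  0.001]), 'tau': array([-0.0000e+00, -5.8793e+01,  6.4200e-01, -2.9107e+01, -5.4000e-02,
        1.9000e-02,  0.0000e+00]), 'tcp_pos': array([0.248, 0.573, 0.236]), 'eef_rot': array([ 0.143,  0.692, -0.144,  0.692]), 'wrist_force': array([ 0.014,  0.344, -0.046]), 'moment': array([ 0.049, -0.023, -0.022]), 'grip_width': np.float64(0.088)}
top [ 0.27630932 -0.03300739  1.54325082] [-0.068, 0.051, 0.71, -0.699] 426.22081787953476 [-0.03191726  0.          0.          0.          0.        ]
side [ 0.15030662 -1.19765147  0.83981388] [0.5, -0.084, -0.118, 0.854] 438.2496608474614 [-0.13010518  0.          0.          0.          0.        ]
```

```bash
sed -i "s/c\['R'\]=np.array(c\['rotation'\])/c['R']=Rot.from_quat(c['rotation']).as_matrix()/; 1a from scipy.spatial.transform import Rotation as Rot" h.py; cat >> h.py <<'E'
def load(n):
    c=dict(np.load(n+'.npz')); c['R']=Rot.from_quat(c['rotation']).as_matrix(); return c
E
python3 -c "
import cv2,numpy as np
cv2.imwrite('pics/both0.png',cv2.resize(np.vstack([cv2.imread('pics/top0.png'),cv2.imread('pics/side0.png')])[:,:],(560,840))[:600]) if 0 else None"
```

```text
(no output)
```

View pics/top0.png

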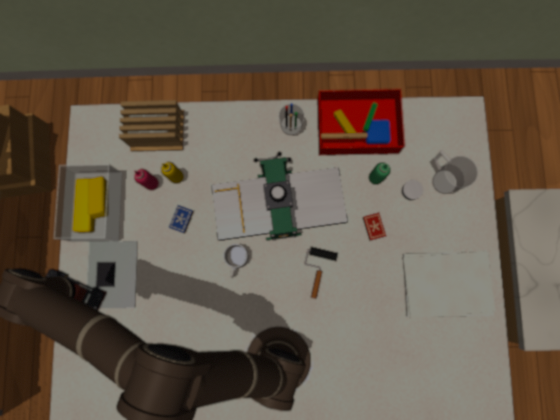

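View pics/side0.png

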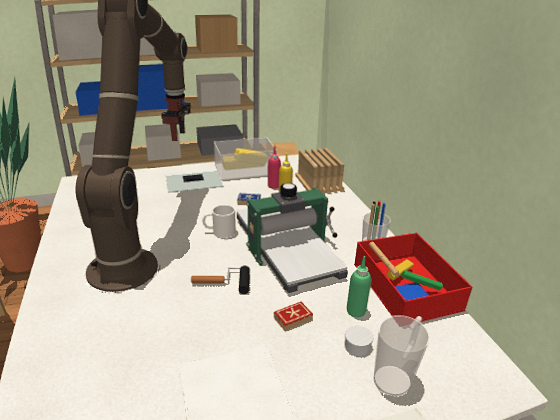

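Top view: the press is at about (280,200), with the knob at (278,193). The lay bars are on its left end at (240,205). The red block is at (374,226), blue at (181,218), and the yellow and pink bottles at (172,172) and (146,179). The side view agrees: the red block is on the near side, at (293,315).

```bash
cat > m.py <<'E'
from h import *
c=load('top0'); P=cloud(c); px=c['pixels']; hsv=cv2.cvtColor(px,cv2.COLOR_RGB2HSV)
# knob
m=(P[...,2]>0.222)&(P[...,2]<0.245); m[:, :255]=0; m[:,300:]=0; m[:170]=0; m[215:]=0
print('knob',m.sum(),P[m].mean(0))
def rect(mask,z,name):
    k,l,st,ce=cv2.connectedComponentsWithStats(mask.astype(np.uint8)); 
    i=1+np.argmax(st[1:,4]); v,u=np.nonzero(l==i); q=plane(c,np.c_[u,v],z)[:,:2]
    r=cv2.minAreaRect((q*1000).astype(np.float32)); print(name,st[i,4],np.round(r[0],1),np.round(r[1],1),r[2]); return r
h,s,v=cv2.split(hsv)
w=np.zeros_like(h,bool); w[205:250,355:395]=1
rect(w&((h<8)|(h>172))&(s>150)&(v>60),.024,'red')
w[:]=0; w[200:240,160:200]=1
rect(w&(h>95)&(h<130)&(s>110),.024,'blue')
w[:]=0; w[160:245,205:355]=1
rect(w&(abs(P[...,2]-.048)<.006),.048,'bed')
w[:]=0; w[178:236,208:252]=1
b=w&(h>10)&(h<30)&(s>100); k,l,st,ce=cv2.connectedComponentsWithStats(b.astype(np.uint8)); print(st)
rect(b,.054,'bars')
for n,u,vv in [('yel',172,172),('pink',146,179),('green',381,172),('mug',237,256),('tin',412,190)]: print(n,P[vv,u].round(3))
E
python3 m.py
```

```text
knob 222 [ 0.5441411  -0.00936173  0.23478961]
red 275 [ 458.5 -348.9] [81.4 52.5] 15.38889217376709
blue 42 [518.3 340.2] [35.1 19.5] 67.47383880615234
bed 2607 [ 562.2 -142.1] [200.4 192.8] 7.22737455368042
[[     0      0    560    420 235109]
 [   216    185     24     12     49]
 [   239    198      5     29     38]
 [   243    228      1      4      4]]
bars 49 [583.1 169.9] [40.1 81.5] 12.038630485534668
yel [0.644 0.353 0.132]
pink [0.622 0.444 0.129]
green [ 0.627 -0.358  0.144]
mug [0.361 0.143 0.007]
tin [ 0.584 -0.488  0.044]
```

Call:
{"op": "servo_tool", "data": {"rows": [0.02,-0.05,0.04,0,100,0.05,-0.09,0.08,0,100,0.07,-0.13,0.11,0,100,0.09,-0.175,0.12,0,100,0.11,-0.22,0.13,0,100,0.14,-0.265,0.13,0,100,0.17,-0.31,0.13,0,100,0.19,-0.355,0.13,0,100,0.21,-0.4,0.13,0,100,0.23,-0.44,0.13,0,100,0.25,-0.48,0.13,0,100,0.27,-0.52,0.13,0,100]}}

```text
t: 1.3
tcp_pos: [0.5088, 0.0708, 0.3659]
eef_rot: [0.143, 0.692, -0.144, 0.692]
wrist_force: [0.5, 0.3, 0.2]
grip_width: 0.0881
```

```bash
python3 - <<'E'
from h import *
s=env.observe(); print({k:np.round(s[k],3) for k in s})
c=shot('wrist'); save(c,'w1'); np.savez('w1.npz',**c); print(c['eye'],c['fx'],c['R'].round(2).tolist())
P=cloud(c); m=(P[...,2]>.22)&(P[...,2]<.242)&(abs(P[...,1])<.08); print(m.sum(),P[m].mean(0), P[m].min(0),P[m].max(0))
E
```

```text
{'t': np.float64(1.3), 'qpos': array([-0.566,  0.125,  0.378,  1.685, -0.046,  1.341,  0.982]), 'dq': array([ 0.644,  0.282,  0.452, -0.273, -0.146,  0.025,  1.115]), 'tau': array([ -3.27 , -41.337,   0.962, -29.424,   0.402,   0.327,  -1.871]), 'tcp_pos': array([0.509, 0.071, 0.366]), 'eef_rot': array([ 0.143,  0.692, -0.144,  0.692]), 'wrist_force': array([0.45 , 0.306, 0.178]), 'moment': array([ 0.065, -0.034,  0.002]), 'grip_width': np.float64(0.088)}
[0.43153373 0.10506405 0.51400883] 290.8810485416949 [[0.4, -0.87, -0.28], [0.92, 0.38, 0.12], [-0.0, -0.31, 0.95]]
1641 [ 0.54265428 -0.00444049  0.23336603] [ 0.51752754 -0.03378207  0.22016136] [0.57092545 0.01725505 0.23699945]
```

View pics/w1.png

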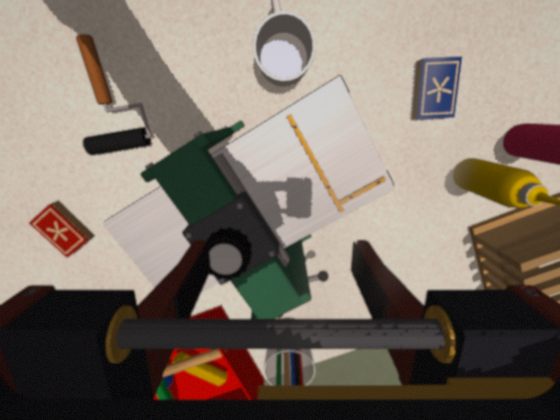

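Wrist view: knob at (227,252), lay corner near (341,209), red block at (58,230). The arm was still moving, so I'll measure from a still shot.

```bash
cat > m2.py <<'E'
from h import *
import sys
def measure(c):
    P=cloud(c); hsv=cv2.cvtColor(c['pixels'],cv2.COLOR_RGB2HSV); h,s,v=[a.astype(int) for a in cv2.split(hsv)]
    m=(P[...,2]>.227)&(P[...,2]<.242)&(np.hypot(P[...,0]-.544,P[...,1]+.007)<.05)
    if m.sum()>50:
        vv,u=np.nonzero(m); q=plane(c,np.c_[u,vv],.234)[:,:2]
        ce,r=cv2.minEnclosingCircle((q*1000).astype(np.float32)); print('knob',m.sum(),np.round(ce,1),round(r,1),P[m].mean(0).round(4))
    b=(h>10)&(h<28)&(s>110)&(v>70)&(abs(P[...,2]-.053)<.012)&(abs(P[...,1]-.15)<.13)&(P[...,0]<.66)
    k,l,st,_=cv2.connectedComponentsWithStats(cv2.dilate(b.astype(np.uint8),np.ones((3,3))))
    i=1+np.argmax(st[1:,4]); vv,u=np.nonzero((l==i)&b); q=plane(c,np.c_[u,vv],.054)[:,:2]
    # split by yaw guess
    yaw=.126
    for _ in range(4):
        R=np.array([[np.cos(yaw),np.sin(yaw)],[-np.sin(yaw),np.cos(yaw)]]); p=q@R.T
        mx,my=p[:,0].max(),p[:,1].min(); 
        cb=p[p[:,0]<mx-.02]; sb=p[p[:,1]>np.median(cb[:,1])+.015]
        a=np.polyfit(cb[:,0],cb[:,1],1); yaw+=np.arctan(a[0])
    c0=np.array([np.median(sb[:,0])-.004, np.polyval(a,np.median(sb[:,0]))+.004]); sa=np.polyfit(sb[:,1],sb[:,0],1)
    print('bars',len(q),'yaw',yaw.round(4),'side-yaw',(yaw-np.arctan(sa[0])).round(4),'corner',(c0@R).round(4), 'ext',np.ptp(p,0).round(4))
    r=((h<8)|(h>172))&(s>140)&(v>50)&(P[...,2]<.035)&(P[...,1]<-.2)&(P[...,0]<.56)
    k,l,st,_=cv2.connectedComponentsWithStats(r.astype(np.uint8))
    i=1+np.argmax(st[1:,4]); vv,u=np.nonzero(l==i); 
    rr=cv2.minAreaRect((plane(c,np.c_[u,vv],.024)[:,:2]*1000).astype(np.float32)); print('red',len(u),np.round(rr,1) if 0 else rr)
    return P
if __name__=='__main__':
    c=shot(sys.argv[1]); np.savez(sys.argv[2]+'.npz',**c); save(c,sys.argv[2]); measure(c); s=env.observe(); print(s['t'],s['tcp_pos'].round(4),s['qpos'].round(2))
E
python3 - <<'E'
from h import *
c=shot('wrist')  # let arm settle
E
python3 m2.py wrist w2
```

```text
knob 1667 [543.   -8.3] 27.7 [ 0.5429 -0.007   0.2341]
bars 580 yaw 0.1227 side-yaw 0.1256 corner [0.5952 0.1374] ext [0.1759 0.088 ]
red 376 ((442.804931640625, -356.9456787109375), (38.5737419128418, 47.08694076538086), 14.9852294921875)
1.45 [0.5092 0.0693 0.3657] [-0.56  0.13  0.38  1.68 -0.05  1.34  0.98]
```

Call:
{"op": "servo_tool", "data": {"rows": [0.01,-0.02,0,-0.14,100,0.02,-0.04,0,-0.28,100,0.03,-0.06,0,-0.42,100,0.034,-0.078,0,-0.56,100,0.034,-0.078,0,-0.7,100,0.034,-0.078,0,-0.84,100,0.034,-0.078,0,-0.98,100,0.034,-0.078,0,-1.12,100,0.034,-0.078,0,-1.26,100,0.034,-0.078,-0.02,-1.4,100,0.034,-0.078,-0.04,-1.54,100,0.034,-0.078,-0.06,-1.68,100]}}

```text
t: 2.65
tcp_pos: [0.5428, -0.0069, 0.3047]
eef_rot: [-0.613, -0.353, 0.614, -0.351]
wrist_force: [-0.8, 0.1, -0.7]
grip_width: 0.0879
```

```bash
cat > o.py <<'E'
from h import *
s=env.observe(); y=Rot.from_quat(s['eef_rot']).as_matrix()[:,1]; x=Rot.from_quat(s['eef_rot']).as_matrix()[:,0]
print('t',round(float(s['t']),2),'tcp',s['tcp_pos'].round(4),'yaw',round(float(np.arctan2(y[1],y[0])),4),'M',s['moment'].round(3),'F',s['wrist_force'].round(2),'w',round(float(s['grip_width']),4),'q7',s['qpos'][6].round(2),'tx',x.round(3))
E
python3 o.py
```

```text
t 2.65 tcp [ 0.5428 -0.0069  0.3047] yaw -0.5283 M [-0.07   0.066 -0.019] F [-0.83  0.07 -0.72] w 0.0879 q7 -0.44 tx [-0.003  0.002 -1.   ]
```

Call:
{"op": "servo_tool", "data": {"rows": [0,-0.002,0,-0.14,100,0,-0.002,-0.02,-0.28,100,0,-0.002,-0.04,-0.42,100,0,-0.002,-0.06,-0.5,100,0,-0.002,-0.079,-0.5,100,0,-0.002,-0.079,-0.5,100,0,-0.002,-0.079,-0.5,75], "newtons": 10}}

```text
t: 3.35
tcp_pos: [0.5426, -0.0079, 0.2258]
eef_rot: [-0.681, -0.191, 0.682, -0.189]
wrist_force: [0.6, 0.9, 0.3]
grip_width: 0.0829
```

```bash
python3 o.py
```

```text
t 3.35 tcp [ 0.5426 -0.0079  0.2258] yaw -1.0268 M [-0.109  0.091  0.013] F [0.64 0.9  0.33] w 0.0829 q7 -0.85 tx [-0.002  0.003 -1.   ]
```

Call:
{"op": "servo_tool", "data": {"rows": [0,0,0,0,40,0,0,0,0,40,0,0,0,0,40,0,0,0,0,40,0,0,0,0,40], "newtons": 10}}

```text
t: 3.85
tcp_pos: [0.5441, -0.0099, 0.2266]
eef_rot: [0.682, 0.19, -0.681, 0.189]
wrist_force: [5.1, -6.3, -1.4]
grip_width: 0.0539
```

```bash
python3 o.py
```

```text
t 3.85 tcp [ 0.5441 -0.0099  0.2266] yaw -1.0283 M [-1.137 -0.879 -0.007] F [ 5.08 -6.28 -1.39] w 0.0539 q7 -0.85 tx [ 0.001  0.001 -1.   ]
```

Call:
{"op": "servo_tool", "data": {"rows": [0.001,-0.001,0,0.04,40,0.001,-0.001,0,0.1,40,0.001,-0.001,0,0.1,40]}}

```text
t: 4.15
tcp_pos: [0.5444, -0.0101, 0.2266]
eef_rot: [0.671, 0.224, -0.671, 0.223]
wrist_force: [-3.0, 4.1, 2.0]
grip_width: 0.0538
```

```bash
python3 o.py
```

```text
t 4.15 tcp [ 0.5444 -0.0101  0.2266] yaw -0.927 M [ 0.664  0.904 -0.016] F [-3.02  4.06  1.96] w 0.0538 q7 -0.76 tx [-0.     0.002 -1.   ]
```

Call:
{"op": "servo_tool", "data": {"rows": [0,0,0,0.06,40,0,0,0,0.12,40,0,0,0,0.18,40,0,0,0,0.22,40,0,0,0,0.22,40]}}

```text
t: 4.65
tcp_pos: [0.5444, -0.0101, 0.2266]
eef_rot: [0.642, 0.297, -0.642, 0.295]
wrist_force: [-0.8, 0.4, -0.1]
grip_width: 0.0535
```

```bash
python3 o.py
```

```text
t 4.65 tcp [ 0.5444 -0.0101  0.2266] yaw -0.7078 M [0.216 0.273 0.095] F [-0.79  0.37 -0.13] w 0.0535 q7 -0.56 tx [-0.001  0.002 -1.   ]
```

Call:
{"op": "servo_tool", "data": {"rows": [0,0,0,0.05,40,0,0,0,0.1,40,0,0,0,0.1,40]}}

```text
t: 4.95
tcp_pos: [0.5444, -0.0101, 0.2267]
eef_rot: [0.627, 0.328, -0.627, 0.326]
wrist_force: [-0.4, 1.1, -0.9]
grip_width: 0.0539
```

```bash
python3 o.py
```

```text
t 4.95 tcp [ 0.5444 -0.0101  0.2267] yaw -0.6091 M [0.125 0.236 0.049] F [-0.44  1.06 -0.93] w 0.0539 q7 -0.47 tx [-0.001  0.002 -1.   ]
```

Call:
{"op": "servo_tool", "data": {"rows": [0,0,0,0.05,40,0,0,0,0.1,40,0,0,0,0.1,40]}}

```text
t: 5.25
tcp_pos: [0.5444, -0.0101, 0.2267]
eef_rot: [0.61, 0.358, -0.61, 0.356]
wrist_force: [-0.6, 1.3, -0.8]
grip_width: 0.0536
```

```bash
python3 o.py
```

```text
t 5.25 tcp [ 0.5444 -0.0101  0.2267] yaw -0.5112 M [ 0.148  0.139 -0.033] F [-0.6   1.3  -0.78] w 0.0536 q7 -0.38 tx [-0.001  0.002 -1.   ]
```

Call:
{"op": "servo_tool", "data": {"rows": [0,0,0,0.04,40,0,0,0,0.04,40]}}

```text
t: 5.45
tcp_pos: [0.5444, -0.0101, 0.2267]
eef_rot: [0.603, 0.37, -0.603, 0.368]
wrist_force: [-0.2, 0.8, -1.5]
grip_width: 0.0537
```

```bash
python3 o.py
```

```text
t 5.45 tcp [ 0.5444 -0.0101  0.2267] yaw -0.4735 M [ 0.165  0.181 -0.072] F [-0.17  0.77 -1.51] w 0.0537 q7 -0.34 tx [-0.001  0.002 -1.   ]
```

Call:
{"op": "servo_tool", "data": {"rows": [0,0,0,0.08,40,0,0,0,0.16,40,0,0,0,0.24,40,0,0,0,0.32,40,0,0,0,0.38,40,0,0,0,0.42,40,0,0,0,0.42,40]}}

```text
t: 6.15
tcp_pos: [0.5444, -0.0101, 0.2266]
eef_rot: [-0.514, -0.487, 0.514, -0.485]
wrist_force: [-0.7, 0.8, -0.3]
grip_width: 0.0538
```

```bash
python3 o.py
```

```text
t 6.15 tcp [ 0.5444 -0.0101  0.2266] yaw -0.0558 M [ 0.161  0.114 -0.009] F [-0.75  0.76 -0.29] w 0.0538 q7 0.04 tx [-0.002  0.002 -1.   ]
```

Call:
{"op": "servo_tool", "data": {"rows": [0,0,0,0.04,40,0,0,0,0.08,40,0,0,0,0.08,40], "newtons": 14}}

```text
t: 6.45
tcp_pos: [0.5444, -0.0101, 0.2266]
eef_rot: [0.494, 0.506, -0.495, 0.505]
wrist_force: [-0.0, 1.7, -0.6]
grip_width: 0.0539
```

```bash
python3 o.py
```

```text
t 6.45 tcp [ 0.5444 -0.0101  0.2266] yaw 0.022 M [0.174 0.166 0.023] F [-0.01  1.69 -0.61] w 0.0539 q7 0.11 tx [-0.002  0.002 -1.   ]
```

Call:
{"op": "servo_tool", "data": {"rows": [0,0,0,0.06,40,0,0,0,0.06,40]}}

```text
t: 6.65
tcp_pos: [0.5444, -0.0101, 0.2266]
eef_rot: [0.479, 0.521, -0.48, 0.519]
wrist_force: [-1.2, 1.6, -1.3]
grip_width: 0.0534
```

```bash
python3 o.py; python3 o.py
```

```text
t 6.65 tcp [ 0.5444 -0.0101  0.2266] yaw 0.0802 M [0.184 0.113 0.043] F [-1.16  1.56 -1.27] w 0.0534 q7 0.17 tx [-0.002  0.002 -1.   ]
t 6.65 tcp [ 0.5444 -0.0101  0.2266] yaw 0.0802 M [0.184 0.113 0.043] F [-1.16  1.56 -1.27] w 0.0534 q7 0.17 tx [-0.002  0.002 -1.   ]
```

Call:
{"op": "servo_tool", "data": {"rows": [0,0,0,0.06,40,0,0,0,0.06,40]}}

```text
t: 6.85
tcp_pos: [0.5444, -0.0101, 0.2266]
eef_rot: [0.464, 0.534, -0.464, 0.532]
wrist_force: [-0.8, 1.0, -1.0]
grip_width: 0.0536
```

```bash
python3 o.py
```

```text
t 6.85 tcp [ 0.5444 -0.0101  0.2266] yaw 0.1382 M [0.196 0.151 0.051] F [-0.76  0.98 -1.02] w 0.0536 q7 0.22 tx [-0.002  0.002 -1.   ]
```

Call:
{"op": "servo_tool", "data": {"rows": [0,0,0,0,40,0,0,0,0.08,40,0,0,0,0.08,40], "newtons": 20}}

```text
t: 7.15
tcp_pos: [0.5444, -0.0101, 0.2266]
eef_rot: [0.443, 0.552, -0.443, 0.55]
wrist_force: [-1.2, 1.2, -1.1]
grip_width: 0.0538
```

```bash
python3 o.py
```

```text
t 7.15 tcp [ 0.5444 -0.0101  0.2266] yaw 0.2173 M [0.194 0.147 0.083] F [-1.17  1.2  -1.1 ] w 0.0538 q7 0.29 tx [-0.002  0.001 -1.   ]
```

Call:
{"op": "servo_tool", "data": {"rows": [0,0,0,0.06,40,0,0,0,0.06,40]}}

```text
t: 7.35
tcp_pos: [0.5445, -0.0101, 0.2266]
eef_rot: [0.427, 0.565, -0.427, 0.563]
wrist_force: [-0.6, 1.9, -0.9]
grip_width: 0.0536
```

```bash
python3 o.py
```

```text
t 7.35 tcp [ 0.5445 -0.0101  0.2266] yaw 0.2747 M [ 0.227  0.097 -0.057] F [-0.57  1.88 -0.9 ] w 0.0536 q7 0.35 tx [-0.002  0.001 -1.   ]
```

Call:
{"op": "servo_tool", "data": {"rows": [0,0,0,0.04,40,0,0,0,0.08,40,0,0,0,0.08,40]}}

```text
t: 7.65
tcp_pos: [0.5445, -0.0101, 0.2266]
eef_rot: [0.405, 0.581, -0.405, 0.579]
wrist_force: [-1.1, 1.5, -1.3]
grip_width: 0.0538
```

```bash
python3 o.py
```

```text
t 7.65 tcp [ 0.5445 -0.0101  0.2266] yaw 0.3517 M [ 0.228  0.112 -0.004] F [-1.13  1.5  -1.3 ] w 0.0538 q7 0.42 tx [-0.002  0.001 -1.   ]
```

```bash
cat >> o.py <<'E'
import sys
if len(sys.argv)>1:
    z=[]
    for i in range(int(sys.argv[1])): eyes.camera('wrist'); z.append(env.observe()['moment'][2])
    print('Mz',np.round(z,3),np.mean(z).round(3))
E
python3 o.py 8
```

```text
t 7.65 tcp [ 0.5445 -0.0101  0.2266] yaw 0.3517 M [ 0.228  0.112 -0.004] F [-1.13  1.5  -1.3 ] w 0.0538 q7 0.42 tx [-0.002  0.001 -1.   ]
Mz [-0.055 -0.071 -0.058 -0.14  -0.087 -0.058 -0.109 -0.102] -0.085
```

Call:
{"op": "servo_tool", "data": {"rows": [0,0,0,0.08,40,0,0,0,0.16,40,0,0,0,0.24,40,0,0,0,0.32,40,0,0,0,0.38,40,0,0,0,0.43,40,0,0,0,0.45,40]}}

```text
t: 8.75
tcp_pos: [0.5445, -0.0101, 0.2266]
eef_rot: [0.264, 0.657, -0.264, 0.655]
wrist_force: [-0.1, 2.0, -0.9]
grip_width: 0.0537
```

```bash
python3 o.py 6
```

```text
t 8.75 tcp [ 0.5445 -0.0101  0.2266] yaw 0.8049 M [ 0.283  0.08  -0.093] F [-0.06  2.04 -0.9 ] w 0.0537 q7 0.84 tx [-0.003  0.    -1.   ]
Mz [-0.014 -0.015 -0.092 -0.047 -0.038 -0.1  ] -0.051
```

Call:
{"op": "servo_tool", "data": {"rows": [0,0,0,0.08,40,0,0,0,0.16,40,0,0,0,0.24,40,0,0,0,0.32,40,0,0,0,0.38,40,0,0,0,0.42,40]}}

```text
t: 9.65
tcp_pos: [0.5445, -0.01, 0.2266]
eef_rot: [0.121, 0.697, -0.122, 0.696]
wrist_force: [-0.9, 0.8, -0.1]
grip_width: 0.0536
```

```bash
python3 o.py 6
```

```text
t 9.65 tcp [ 0.5445 -0.01    0.2266] yaw 1.2244 M [ 0.333  0.092 -0.256] F [-0.86  0.79 -0.09] w 0.0536 q7 1.24 tx [-0.003 -0.001 -1.   ]
Mz [-0.188 -0.15  -0.17  -0.221 -0.196 -0.258] -0.197
```

Call:
{"op": "servo_tool", "data": {"rows": [0,0,0,-0.08,40,0,0,0,-0.16,40,0,0,0,-0.24,40,0,0,0,-0.32,40,0,0,0,-0.4,40,0,0,0,-0.48,40,0,0,0,-0.56,40,0,0,0,-0.64,40,0,0,0,-0.72,40,0,0,0,-0.8,40,0,0,0,-0.87,40,0,0,0,-0.94,40]}}

```text
t: 11.15
tcp_pos: [0.5445, -0.0101, 0.2266]
eef_rot: [0.426, 0.565, -0.426, 0.564]
wrist_force: [-0.3, 1.5, -0.7]
grip_width: 0.0532
```

```bash
python3 o.py 6
```

```text
t 11.15 tcp [ 0.5445 -0.0101  0.2266] yaw 0.2787 M [ 0.228  0.117 -0.062] F [-0.25  1.51 -0.71] w 0.0532 q7 0.35 tx [-0.002  0.001 -1.   ]
Mz [-0.088 -0.142 -0.11  -0.137 -0.138 -0.17 ] -0.131
```

Call:
{"op": "servo_tool", "data": {"rows": [0,0,0,-0.08,40,0,0,0,-0.16,40,0,0,0,-0.24,40,0,0,0,-0.32,40,0,0,0,-0.4,40,0,0,0,-0.48,40,0,0,0,-0.56,40,0,0,0,-0.64,40,0,0,0,-0.72,40,0,0,0,-0.78,40,0,0,0,-0.84,40,0,0,0,-0.84,40]}}

```text
t: 12.65
tcp_pos: [0.5444, -0.0101, 0.2266]
eef_rot: [0.618, 0.344, -0.618, 0.342]
wrist_force: [-1.0, 0.6, -0.4]
grip_width: 0.0536
```

```bash
python3 o.py 6
```

```text
t 12.65 tcp [ 0.5444 -0.0101  0.2266] yaw -0.5568 M [ 0.108  0.265 -0.042] F [-0.97  0.59 -0.38] w 0.0536 q7 -0.42 tx [-0.001  0.002 -1.   ]
Mz [-0.151 -0.108 -0.118 -0.071 -0.045 -0.084] -0.096
```

Call:
{"op": "servo_tool", "data": {"rows": [0,0,0,-0.06,40,0,0,0,-0.06,40]}}

```text
t: 13.15
tcp_pos: [0.5444, -0.0101, 0.2266]
eef_rot: [0.628, 0.326, -0.628, 0.324]
wrist_force: [-1.3, 1.2, 0.5]
grip_width: 0.0536
```

```bash
python3 o.py 8
```

```text
t 13.15 tcp [ 0.5444 -0.0101  0.2266] yaw -0.6158 M [0.104 0.336 0.052] F [-1.29  1.16  0.53] w 0.0536 q7 -0.48 tx [-0.001  0.003 -1.   ]
Mz [-0.019 -0.005  0.005 -0.006  0.011  0.055  0.016  0.024] 0.01
```

Call:
{"op": "servo_tool", "data": {"rows": [0,0,0,-0.05,40,0,0,0,-0.05,40]}}

```text
t: 13.75
tcp_pos: [0.5444, -0.0101, 0.2266]
eef_rot: [0.636, 0.31, -0.636, 0.308]
wrist_force: [-0.6, 0.7, 0.3]
grip_width: 0.0533
```

```bash
python3 o.py 8
```

```text
t 13.75 tcp [ 0.5444 -0.0101  0.2266] yaw -0.6657 M [0.088 0.36  0.02 ] F [-0.56  0.73  0.32] w 0.0533 q7 -0.52 tx [-0.     0.003 -1.   ]
Mz [0.062 0.047 0.064 0.073 0.098 0.107 0.109 0.085] 0.081
```

Call:
{"op": "servo_tool", "data": {"rows": [0,0,0,0.045,40,0,0,0,0.045,40,0,0,0,0.045,65,0,0,0,0.045,80,0,0,0,0.045,100,0,0,0,0.045,100,0,0,0.04,0.045,100,0,0,0.08,0.045,100,0,0,0.12,0.045,100]}}

```text
t: 15.05
tcp_pos: [0.5441, -0.0103, 0.3481]
eef_rot: [0.629, 0.324, -0.629, 0.323]
wrist_force: [1.0, 0.2, 0.1]
grip_width: 0.0875
```

```bash
python3 o.py 4
```

```text
t 15.05 tcp [ 0.5441 -0.0103  0.3481] yaw -0.6205 M [-0.03   0.024  0.012] F [0.99 0.24 0.11] w 0.0875 q7 -0.55 tx [-0.001  0.002 -1.   ]
Mz [-0.062  0.005 -0.021 -0.043] -0.03
```

Call:
{"op": "servo_tool", "data": {"rows": [-0.01,-0.04,0,-0.08,100,-0.02,-0.085,0,-0.16,100,-0.03,-0.13,0,-0.24,100,-0.04,-0.175,0,-0.32,100,-0.05,-0.22,0,-0.4,100,-0.06,-0.26,0,-0.48,100,-0.07,-0.3,-0.02,-0.56,100,-0.08,-0.32,-0.05,-0.64,100,-0.086,-0.335,-0.08,-0.68,100,-0.086,-0.339,-0.1,-0.68,100,-0.086,-0.339,-0.1,-0.68,100]}}

```text
t: 16.35
tcp_pos: [0.4565, -0.3485, 0.2434]
eef_rot: [-0.7, -0.096, 0.702, -0.093]
wrist_force: [-0.5, 0.7, 0.1]
grip_width: 0.0877
```

```bash
cat > m3.py <<'E'
from h import *
import sys
c=shot(sys.argv[1]); save(c,sys.argv[2]); np.savez(sys.argv[2]+'.npz',**c); print(c['eye'])
P=cloud(c); h,s,v=[a.astype(int) for a in cv2.split(cv2.cvtColor(c['pixels'],cv2.COLOR_RGB2HSV))]
z=float(sys.argv[3]); a=np.array([float(t) for t in sys.argv[4:6]])
r=((h<8)|(h>172))&(s>140)&(v>50)&(np.hypot(P[...,0]-a[0],P[...,1]-a[1])<.09)&(abs(P[...,2]-z)<.015)
r=cv2.morphologyEx(r.astype(np.uint8),cv2.MORPH_CLOSE,np.ones((9,9)))
k,l,st,_=cv2.connectedComponentsWithStats(r); i=1+np.argmax(st[1:,4]); vv,u=np.nonzero(l==i)
print(len(u),cv2.minAreaRect((plane(c,np.c_[u,vv],z)[:,:2]*1000).astype(np.float32)),P[l==i].mean(0))
E
python3 o.py; python3 m3.py wrist w3 .024 .4585 -.349; python3 m3.py top t3 .024 .4585 -.349
```

```text
t 16.35 tcp [ 0.4565 -0.3485  0.2434] yaw -1.302 M [-0.023  0.099 -0.019] F [-0.46  0.72  0.12] w 0.0877 q7 -0.4 tx [-0.003  0.004 -1.   ]
[ 0.53859057 -0.32615546  0.39133977]
2992 ((459.15020751953125, -351.2322082519531), (88.71221923828125, 56.692447662353516), 14.262031555175781) [ 0.46115118 -0.35025153  0.02577311]
[ 0.27630932 -0.03300739  1.54325082]
2 ((486.753662109375, -315.47186279296875), (3.6226115226745605, 0.0), 177.2902374267578) [ 0.48701375 -0.31582318  0.02210993]
```

View pics/w3.png

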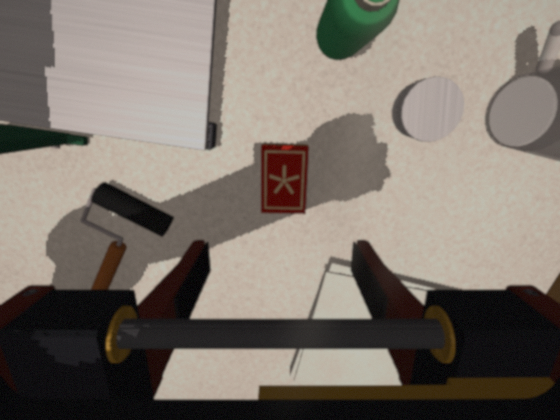

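The red block is at (285,178), square to the jaws. Descending to grip it.

Call:
{"op": "servo_tool", "data": {"rows": [0.003,-0.002,-0.04,-0.015,100,0.003,-0.002,-0.09,-0.015,100,0.003,-0.002,-0.13,-0.015,100,0.003,-0.002,-0.17,-0.015,100,0.003,-0.002,-0.2,-0.015,100,0.003,-0.002,-0.218,-0.015,100,0.003,-0.002,-0.218,-0.015,100], "newtons": 15}}

```text
t: 17.15
tcp_pos: [0.4614, -0.3495, 0.0274]
eef_rot: [-0.701, -0.092, 0.701, -0.089]
wrist_force: [0.1, -0.1, 0.5]
grip_width: 0.088
```

Call:
{"op": "servo_tool", "data": {"rows": [0,0,0,0,80,0,0,0,0,60,0,0,0,0,50,0,0,0,0,50,0,0,0,0,50,0,0,0,0,50]}}

```text
t: 17.75
tcp_pos: [0.4622, -0.3498, 0.0284]
eef_rot: [0.702, 0.092, -0.701, 0.09]
wrist_force: [0.1, 0.9, 6.4]
grip_width: 0.0597
```

```bash
python3 o.py
```

```text
t 17.75 tcp [ 0.4622 -0.3498  0.0284] yaw -1.3133 M [0.277 0.178 0.023] F [0.1  0.93 6.45] w 0.0597 q7 -0.21 tx [ 0.001  0.003 -1.   ]
```

Call:
{"op": "servo_tool", "data": {"rows": [0,0,0.03,0,50,0,0,0.07,0,50,0,0,0.12,0,50,0,0,0.17,0,50,0,0.01,0.22,0,50,0.01,0.03,0.26,-0.02,50,0.02,0.06,0.295,-0.04,50,0.03,0.1,0.31,-0.06,50,0.04,0.14,0.31,-0.08,50,0.05,0.18,0.31,-0.1,50,0.06,0.22,0.31,-0.12,50,0.07,0.26,0.31,-0.134,50]}}

```text
t: 18.95
tcp_pos: [0.532, -0.0881, 0.3387]
eef_rot: [0.707, 0.045, -0.705, 0.042]
wrist_force: [1.3, 0.0, -0.3]
grip_width: 0.0597
```

```bash
python3 o.py
```

```text
t 18.95 tcp [ 0.532  -0.0881  0.3387] yaw -1.4483 M [-0.024  0.14   0.016] F [ 1.25  0.01 -0.3 ] w 0.0597 q7 -1.15 tx [ 0.002  0.004 -1.   ]
```

Call:
{"op": "servo_tool", "data": {"rows": [0,0.045,0,0,50,0,0.09,0,0,50,0,0.135,0,0,50,0.003,0.18,0,0,50,0.007,0.22,0,0,50,0.007,0.25,-0.01,0,50,0.007,0.258,-0.05,0,50,0.007,0.258,-0.09,0,50,0.007,0.258,-0.12,0,50,0.007,0.258,-0.15,0,50,0.007,0.258,-0.15,0,50]}}

```text
t: 20.05
tcp_pos: [0.5365, 0.1692, 0.1854]
eef_rot: [-0.704, -0.044, 0.707, -0.043]
wrist_force: [0.0, -0.4, -0.9]
grip_width: 0.0595
```

```bash
python3 o.py; python3 - <<'E'
from h import *
c=shot('wrist'); save(c,'w4'); np.savez('w4.npz',**c)
E
```

```text
t 20.05 tcp [0.5365 0.1692 0.1854] yaw -1.4485 M [-0.043  0.157 -0.009] F [ 0.04 -0.35 -0.88] w 0.0595 q7 -1.51 tx [-0.004  0.001 -1.   ]
```

View pics/w4.png

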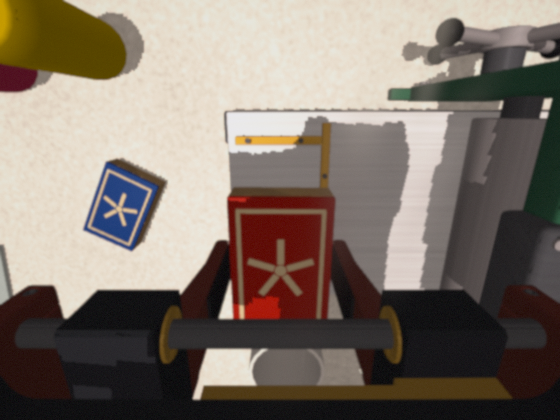

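The block is held straight in the jaws, lino up, with its +x edge at about row 200 and the bar corner at (325,143).

```bash
python3 - <<'E'
from h import *
import m2
c=load('w4')
q=plane(c,[[230,199],[333,199]],.181)[:,:2]; print('block +x top edge',q.round(4), np.linalg.norm(q[1]-q[0]))
try: m2.measure(c)
except Exception as e: print(e)
print(plane(c,[[322,124],[322,185],[236,145],[321,145]],.054).round(4))
E
```

```text
block +x top edge [[0.5726 0.2018]
 [0.5794 0.146 ]] 0.05624864567862851
bars 1060 yaw 0.1223 side-yaw 0.1247 corner [0.5964 0.1383] ext [0.0609 0.0879]
attempt to get argmax of an empty sequence
[[0.6147 0.1406 0.054 ]
 [0.5575 0.131  0.054 ]
 [0.586  0.2181 0.054 ]
 [0.5957 0.1383 0.054 ]]
```

Call:
{"op": "servo_tool", "data": {"rows": [0.008,0,-0.04,0,50,0.008,0,-0.08,0,50,0.008,0,-0.1,0,50,0.008,0,-0.106,0,50,0.008,0,-0.106,0,50]}}

```text
t: 20.6
tcp_pos: [0.5467, 0.1694, 0.0828]
eef_rot: [0.706, 0.044, -0.706, 0.042]
wrist_force: [-0.5, -0.4, 0.2]
grip_width: 0.06
```

```bash
python3 o.py 3
```

```text
t 20.6 tcp [0.5467 0.1694 0.0828] yaw -1.449 M [0.013 0.146 0.001] F [-0.5  -0.42  0.22] w 0.06 q7 -1.4 tx [-0.     0.003 -1.   ]
Mz [-0.02  -0.028 -0.054] -0.034
```

Call:
{"op": "servo_tool", "data": {"rows": [-0.002,0,-0.002,0.002,50,-0.002,0,-0.005,0.002,50,-0.002,0,-0.007,0.002,50,-0.002,0,-0.007,0.002,50]}}

```text
t: 21.15
tcp_pos: [0.545, 0.1698, 0.0765]
eef_rot: [0.706, 0.045, -0.705, 0.043]
wrist_force: [-0.5, 0.0, -0.1]
grip_width: 0.0601
```

```bash
python3 o.py 3
```

```text
t 21.15 tcp [0.545  0.1698 0.0765] yaw -1.4467 M [-0.009  0.123  0.032] F [-0.51  0.   -0.07] w 0.0601 q7 -1.4 tx [ 0.001  0.004 -1.   ]
Mz [-0.034  0.013  0.006] -0.005
```

Call:
{"op": "servo_tool", "data": {"rows": [0,0,-0.001,0,50,0,0,-0.002,0,50,0,0,-0.003,0,50,0,0,-0.003,0,50]}}

```text
t: 21.7
tcp_pos: [0.5459, 0.1698, 0.0755]
eef_rot: [0.707, 0.045, -0.705, 0.042]
wrist_force: [-5.5, -1.1, 17.0]
grip_width: 0.0596
```

```bash
python3 o.py
```

```text
t 21.7 tcp [0.5459 0.1698 0.0755] yaw -1.4474 M [-0.272  1.295 -0.104] F [-5.46 -1.15 17.03] w 0.0596 q7 -1.39 tx [ 0.003  0.005 -1.   ]
```

Call:
{"op": "servo_tool", "data": {"rows": [0,0,0.0005,0,50,0.0005,-0.003,0.0005,0,50,0.0007,-0.005,0.0005,0,50,0.0009,-0.007,0.0005,0,50,0.001,-0.008,0.0005,0,50,0.001,-0.0085,0.0005,0,50]}}

```text
t: 22.3
tcp_pos: [0.5467, 0.1617, 0.0758]
eef_rot: [0.707, 0.046, -0.705, 0.042]
wrist_force: [-0.8, 2.8, -1.9]
grip_width: 0.0601
```

```bash
python3 o.py
```

```text
t 22.3 tcp [0.5467 0.1617 0.0758] yaw -1.447 M [0.652 0.229 0.144] F [-0.81  2.81 -1.93] w 0.0601 q7 -1.38 tx [ 0.002  0.006 -1.   ]
```

Light contact may be starting; push a little further toward the cross bar.

Call:
{"op": "servo_tool", "data": {"rows": [0,-0.001,0,0,50,0.0002,-0.002,0,0,50,0.0002,-0.003,0,0,50]}}

```text
t: 22.6
tcp_pos: [0.5466, 0.1614, 0.0758]
eef_rot: [0.706, 0.048, -0.705, 0.042]
wrist_force: [-1.3, 9.6, -0.3]
grip_width: 0.0599
```

```bash
python3 o.py
```

```text
t 22.6 tcp [0.5466 0.1614 0.0758] yaw -1.4447 M [2.427 0.382 0.241] F [-1.25  9.56 -0.3 ] w 0.0599 q7 -1.37 tx [ 0.002  0.009 -1.   ]
```

Call:
{"op": "servo_tool", "data": {"rows": [0.001,-0.001,0,0,50,0.003,-0.0007,0,0,50,0.005,-0.0005,0,0,50,0.006,-0.0004,0,0,50,0.007,-0.0003,0,0,50,0.007,-0.0003,0,0,50]}}

```text
t: 23.2
tcp_pos: [0.5516, 0.1621, 0.0757]
eef_rot: [-0.705, -0.048, 0.706, -0.041]
wrist_force: [-7.9, 4.7, 6.5]
grip_width: 0.0599
```

```bash
python3 o.py
```

```text
t 23.2 tcp [0.5516 0.1621 0.0757] yaw -1.4439 M [ 0.957  1.845 -0.019] F [-7.94  4.71  6.47] w 0.0599 q7 -1.37 tx [-0.003  0.01  -1.   ]
```

Call:
{"op": "servo_tool", "data": {"rows": [0.002,-0.0015,0,0,50,0.002,-0.0015,0,0,50,0.001,-0.001,0,0,70,0.001,-0.001,0,0,75,0.001,-0.001,0,0,100,0.001,-0.001,0,0,100,0.001,-0.001,0.03,0,100,0.001,-0.001,0.08,0,100,0.001,-0.001,0.12,0,100]}}

```text
t: 24.1
tcp_pos: [0.553, 0.1602, 0.1976]
eef_rot: [-0.705, -0.048, 0.706, -0.041]
wrist_force: [0.9, 1.3, 0.7]
grip_width: 0.0881
```

```bash
python3 o.py 3; python3 m3.py wrist w5 .072 .548 .1625; python3 -c "
import m2;from h import *
try: m2.measure(load('w5'))
except Exception as e: print(e)"
```

```text
t 24.1 tcp [0.553  0.1602 0.1976] yaw -1.4452 M [0.01  0.048 0.01 ] F [0.85 1.26 0.73] w 0.0881 q7 -1.48 tx [-0.002  0.009 -1.   ]
Mz [0.042 0.011 0.055] 0.036
[0.63797736 0.17037222 0.34664891]
4977 ((547.6893920898438, 161.71937561035156), (88.84867095947266, 59.08681106567383), 7.059017658233643) [0.55049968 0.16247886 0.07348691]
bars 1583 yaw 0.1325 side-yaw -0.02 corner [0.6013 0.1389] ext [0.1767 0.0892]
attempt to get argmax of an empty sequence
```

View pics/w5.png

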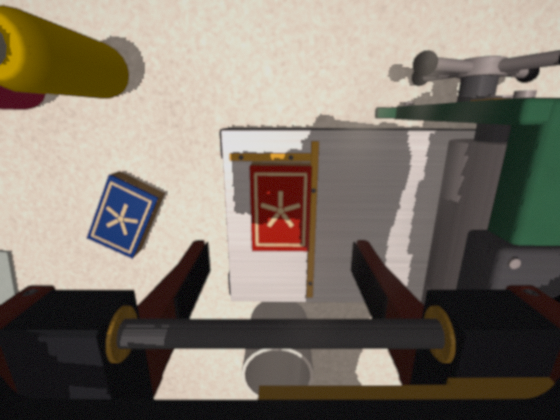

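Block centre is within 1 mm of the target and its yaw is 0.123, the same as the press. I'll zoom in to check the gaps.

```bash
python3 -c "
import cv2;i=cv2.imread('pics/w5.png')[140:265,220:335];cv2.imwrite('pics/w5c.png',cv2.resize(cv2.convertScaleAbs(i,alpha=1.5),None,fx=4.6,fy=4.6,interpolation=cv2.INTER_NEAREST))"
```

```text
(no output)
```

View pics/w5c.png

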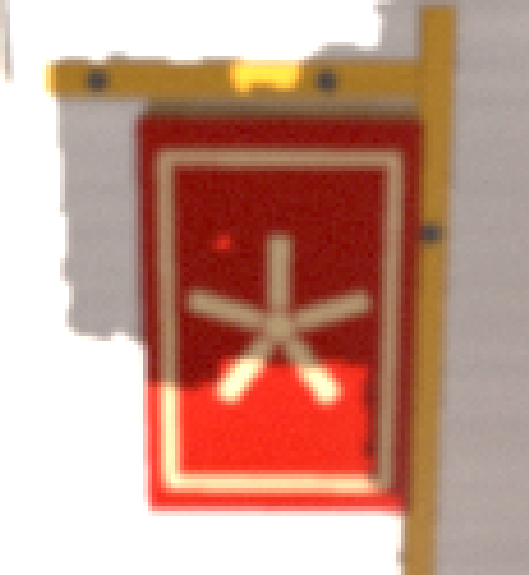

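Call:
{"op": "servo_tool", "data": {"rows": [-0.035,-0.003,0,0,50,-0.069,-0.006,0,0,20,-0.069,-0.006,0,0,0,-0.069,-0.006,-0.04,0,0,-0.069,-0.006,-0.08,0,0,-0.069,-0.006,-0.11,0,0,-0.069,-0.006,-0.127,0,0,-0.069,-0.006,-0.127,0,0]}}

```text
t: 25.1
tcp_pos: [0.4824, 0.1539, 0.0661]
eef_rot: [-0.704, -0.047, 0.708, -0.042]
wrist_force: [-0.4, -0.2, -0.2]
grip_width: 0.027
```

```bash
python3 o.py 2
```

```text
t 25.1 tcp [0.4824 0.1539 0.0661] yaw -1.4446 M [-0.042  0.143  0.019] F [-0.4  -0.15 -0.21] w 0.027 q7 -1.39 tx [-0.006  0.007 -1.   ]
Mz [0.042 0.017] 0.029
```

Call:
{"op": "servo_tool", "data": {"rows": [0.003,0.0004,0.002,0,0,0.006,0.0008,0.002,0,0,0.008,0.001,0.002,0,0,0.01,0.0012,0.002,0,0,0.011,0.0014,0.002,0,0,0.012,0.0015,0.002,0,0,0.012,0.0015,0.002,0,0]}}

```text
t: 25.9
tcp_pos: [0.4919, 0.1554, 0.0706]
eef_rot: [-0.702, -0.048, 0.709, -0.041]
wrist_force: [-13.9, -1.7, 12.1]
grip_width: 0.0006
```

```bash
python3 o.py
```

```text
t 25.9 tcp [0.4919 0.1554 0.0706] yaw -1.4446 M [-6.790e-01  3.156e+00  3.000e-03] F [-13.92  -1.67  12.05] w 0.0006 q7 -1.38 tx [-0.011  0.01  -1.   ]
```

Call:
{"op": "servo_tool", "data": {"rows": [-0.01,-0.001,0,0,0,-0.01,-0.001,0.04,0,0,-0.01,0.01,0.07,0,0,0.02,0.04,0.07,0,0,0.05,0.06,0.07,0,0,0.05,0.06,0.05,0,0,0.05,0.06,0.02,0,0,0.05,0.06,-0.001,0,0,0.05,0.06,-0.001,0,0]}}

```text
t: 26.8
tcp_pos: [0.5404, 0.2152, 0.0675]
eef_rot: [-0.701, -0.048, 0.71, -0.042]
wrist_force: [0.1, -0.6, 0.7]
grip_width: 0.0005
```

```bash
python3 o.py 2
```

```text
t 26.8 tcp [0.5404 0.2152 0.0675] yaw -1.4444 M [-0.044  0.182 -0.027] F [ 0.08 -0.58  0.68] w 0.0005 q7 -1.45 tx [-0.014  0.008 -1.   ]
Mz [ 0.017 -0.015] 0.001
```

Call:
{"op": "servo_tool", "data": {"rows": [0.0004,-0.003,0.001,0,0,0.0008,-0.006,0.001,0,0,0.001,-0.008,0.001,0,0,0.0012,-0.0095,0.001,0,0,0.0013,-0.0105,0.001,0,0,0.0013,-0.0105,0.001,0,0]}}

```text
t: 27.5
tcp_pos: [0.5436, 0.2047, 0.0713]
eef_rot: [-0.702, -0.048, 0.709, -0.041]
wrist_force: [0.1, 0.4, 0.8]
grip_width: 0.0007
```

```bash
python3 o.py
```

```text
t 27.5 tcp [0.5436 0.2047 0.0713] yaw -1.4451 M [-0.047  0.132 -0.022] F [0.1  0.42 0.77] w 0.0007 q7 -1.44 tx [-0.01  0.01 -1.  ]
```

Call:
{"op": "servo_tool", "data": {"rows": [-0.002,-0.0015,-0.002,0,0,-0.002,-0.003,-0.002,0,0,-0.002,-0.0045,-0.002,0,0,-0.002,-0.0045,-0.002,0,0]}}

```text
t: 27.9
tcp_pos: [0.541, 0.2006, 0.0691]
eef_rot: [-0.702, -0.048, 0.709, -0.041]
wrist_force: [-1.5, 1.8, 0.7]
grip_width: 0.0006
```

```bash
python3 o.py
```

```text
t 27.9 tcp [0.541  0.2006 0.0691] yaw -1.4448 M [ 0.335  0.515 -0.028] F [-1.51  1.84  0.71] w 0.0006 q7 -1.43 tx [-0.011  0.01  -1.   ]
```

Call:
{"op": "servo_tool", "data": {"rows": [0.001,-0.001,0,0,0,0.001,-0.002,0,0,0,0.001,-0.003,0,0,0,0.001,-0.003,0,0,0]}}

```text
t: 28.3
tcp_pos: [0.541, 0.2003, 0.0692]
eef_rot: [-0.701, -0.05, 0.71, -0.04]
wrist_force: [-4.3, 7.2, 2.8]
grip_width: 0.0003
```

```bash
python3 o.py
```

```text
t 28.3 tcp [0.541  0.2003 0.0692] yaw -1.4428 M [ 1.697  1.037 -0.025] F [-4.3   7.23  2.83] w 0.0003 q7 -1.42 tx [-0.013  0.013 -1.   ]
```

Firm contact at 7 N with no movement, so the block is seated against the cross bar. I'll retreat and do a last check.

Call:
{"op": "servo_tool", "data": {"rows": [-0.001,0.006,0,0,0,-0.001,0.01,0,0,0,-0.001,0.01,0.04,0,0,-0.001,0.01,0.09,0,50,-0.001,0.01,0.13,0,100,0,-0.01,0.15,0,100,0.005,-0.03,0.15,0,100,0.005,-0.04,0.15,0,100,0.005,-0.04,0.15,0,100]}}

```text
t: 29.2
tcp_pos: [0.546, 0.1586, 0.219]
eef_rot: [-0.701, -0.049, 0.71, -0.039]
wrist_force: [0.1, 0.5, -0.7]
grip_width: 0.0448
```

```bash
python3 o.py 1; python3 m3.py wrist w6 .072 .548 .1625; python3 -c "
import cv2;i=cv2.imread('pics/w6.png');cv2.imwrite('pics/w6.png',cv2.convertScaleAbs(i,alpha=1.3))"
```

```text
t 29.2 tcp [0.546  0.1586 0.219 ] yaw -1.4458 M [0.015 0.107 0.015] F [ 0.15  0.47 -0.69] w 0.0448 q7 -1.49 tx [-0.013  0.013 -1.   ]
Mz [-0.033] -0.033
[0.63173554 0.16929055 0.36577214]
4522 ((548.8353271484375, 161.7468719482422), (88.11345672607422, 58.9190673828125), 7.320619106292725) [0.55125749 0.16252043 0.07349305]
```

View pics/w6.png

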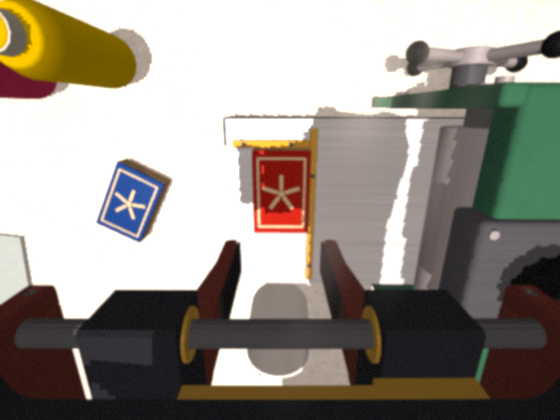

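The red block (282,192) is tight in the corner of both bars, lino up, about 1 mm closer to the side bar than before. Nothing is touching the robot, so I'm handing in.

```bash
python3 -c "
from cell import env; print(env.finish_job())"
```

```text
the job is handed in; nothing more can be done
None
```

The knob is set four clicks clockwise from its anticlockwise stop. The red block lies lino side up in the corner of the lay bars. I handed the job in at about 29 s of the 72 s allowed.

- **Finding the stop:** I wound the knob anticlockwise in checked steps. The torque was about 0.05–0.09 N m just past ordinary notches and averaged about 0.20 N m at the stop. Two single readings reached 0.26 N m, but the sensor noise is around 0.03 N m.
- **Setting four clicks:** I then turned it 1.84 rad clockwise, which is four clicks plus about 0.17 rad of overtravel past the stop notch and slip. The torque swung from -0.10 through 0.01 to +0.08 N m there, as it should in a notch.
- **A disagreement:** the notch came about 0.06 rad later than I had predicted. That is too small to be a missed click, and I released the knob at the notch I measured.
- **What I couldn't check:** the notch was judged only from torque and wrist angle. The knob has no marks and the roller's drop is too fine to see.
- **Red block:** I set it down on the bed and pushed it against both bars. I then nudged it with closed fingers at 14 N toward the side bar and 7 N toward the cross bar. The first nudge moved it about 1 mm. The last picture puts its centre about 1 mm from the target, with its yaw within about 0.005 rad of the press.
- **Other things:** I didn't knowingly touch anything else. I didn't measure them again, though the blue and yellow items looked unmoved in the last picture.

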